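# Square a filter module in the corner stop and lay it in the chassis bay

### The arm

A 7-joint arm with a two-finger parallel gripper is mounted at the origin on the work surface. World frame = base frame: x ahead of the robot, y to its left, z up, the work surface at z = 0. Lengths are in m, angles in rad, forces in N, time in s.
With the tool pointing down it reaches from about 0.4 to 0.85 m from the base axis. Payload 10.4 kg.
Tool frame: the origin (TCP) lies midway between the tips of the shut fingers; the grasp point (between the pads) lies 19 mm behind it; z points along the fingers, y is the line along which they close (so a half turn about z gives the same grasp; the last joint's range is limited). The gripper opens to 87 mm and grips with 3 to 60 N. Pads are 19 mm wide; open, the fingers measure 117 mm over their backs; the gripper's body (75 mm by 190 mm) begins 51 mm behind the grasp point.
Start: joints at [-1.143, 0.332, -0.065, 1.46, 0.022, 1.35, -0.088], TCP at [0.272, 0.563, 0.223] pointing down, gripper open.
Joint ranges: [-2.6, 2.6], [-0.5, 2.12], [-1.47, 1.34], [0.16, 2.42], [-1.27, 4.41], [0.06, 2.06], [-2.6, 2.6]. Speed limits (rad/s): [2.22, 2.22, 2.79, 2.79, 3.14, 3.14, 3.14].

### API

Orientations are given as a unit quaternion [x, y, z, w].
In Python, from bench import r gives the robot as it stands.
- The arm moves only by the tool arm_command, never from a script. Its argument "moves" is one flat list of numbers, 4 for each row, row after row: the shift along the tool's x, y, z in cm, then the turn about the tool's z in degrees. A call has 1 to 12 rows; each row shifts and turns the commanded pose from where the row before left it, along the tool's axes as they then stand; what a row does not reach is not made up. A row lasts 1/12 s, in which the tool goes at most 41.7 mm and 7.16 degrees, less where a joint would pass 70% of its speed; a pose out of reach is approached as far as the arm can. A call with a gripper value outside its range is refused whole. "fingers" is the opening in per cent of the stroke, from 0 (shut) to 100 (fully open), set as the call begins (left out, the last holds). The fingers move at their own pace and stop on an object; "squeeze" is the grip in N (left out, the last holds). Time passes only in rows, so rows that do not move let the fingers close. It gives the time, the measured TCP pose, the force, the opening and the grip force at its end, in the units of the state.
- r.read_state(): the state, without advancing time (a new reading comes with each control period).
- r.camera(name): name is "side" or "top"; returns the picture (400x640x3 uint8, red, green, blue); there is no depth.
- r.camera_info(name): a dict with "fx", "fy", "cx", "cy" (pixels), "origin" and "attitude" of the camera in the world. Camera axes: x right, y up, looking along -z (the intrinsics and any distortion apply to the point x, -y, -z); pixel columns grow to the right and rows downward; lengths in m; the calibration is good to about 2 mm. A picture is of the moment at which its call begins. camera_info takes no time and is no camera call.
- r.close_job(): hands the job in; it is judged then, once.
The state is a dict: "time": time; "joint_positions": joint angles; "joint_vel": joint speeds; "joint_torque": joint torques, N m; "ee_pos": TCP position; "eef_rot": TCP orientation; "ft_force": force on the tool from outside, world axes, zero at the start; "torque": the same for the moment, N m; "width": finger opening in m; "grip_force": force on a finger pad.
Only numpy, scipy, OpenCV 4.12 (cv2) and the standard library are available. Lean on these libraries where they do the work, as an engineer would, in place of code of your own. Each camera call takes 0.05 s, during which the arm holds its last target. There are 200 camera calls.

### The job

Slide the loose filter module across the table, without lifting it, until its flange plate sits flush against both arms of the L-shaped stop, right in the inner corner. Then grip it by its housing, lift it out and lay it down gently in the empty bay of the chassis, flat on the bay's floor, and let go; do not push or knock over any of the other things on the table.

Things in the scene. Friction and masses are not known exactly. Their poses are not given: they have to be found in the camera images.
- module_mid (a point): Loose filter module, plain aluminium, 0.3-0.55 kg: flat flange plate 90 (x) x 130 (y) x 6 mm lying on the table; housing 40 (x) x 90 (y) x 24 mm centred on top, 30 mm tall in all; a small brass port at each end, both ends alike. Point: its centre, 15 mm above its underside, z up. Starts with its y within 0.45 rad of the stop's y, 155-185 mm from the stop's face x=0 and 190-230 mm from y=0.
- stop_corner (a point): L-shaped stop of dark steel bar, fixed, 10 mm tall, bars 20 mm wide. Point: inner corner at table height. Inner faces: one along its y axis (x = 0, y from 0 to -300 mm), one along its x axis (y = 0, x from 0 to -240 mm); work is squared in the -x, -y quarter. Module home: centre at x = -45, y = -65 mm, axes parallel.
- bay (a point): Empty bay of the fixed chassis, on the robot's left or right, turned up to 0.25 rad: an open aluminium tray, closed grey block (60 x 146, 45 mm tall) on its +x side, two pull handles on -x. Point: centre of the bay's floor, 4 mm above the table. Bay 96 (x) x 136 (y) mm inside, walls 5 mm thick, tops 31 mm above its floor. Module fits with 3 mm to spare all round, its y along the bay's, either way.
- load: Bystander: upright ribbed dummy load, cylinder 45 mm across, 63 mm tall, loose, 0.4 kg; origin: centre of its foot. It stands inside the stop, near the arm along y (about x -45, y -203 mm from the corner) or near the arm along x (about x -167, y -62 mm), and blocks one of the two L-shaped ways into the corner. A flat paper note stuck to the table marks the other spot: no obstacle.
- analyser: Bystander: a black handheld analyser lying flat, 130 (x) x 190 (y) x 52 mm tall, 1.8 kg, loose, on the side of the table opposite the chassis; origin at the centre of its underside.
- phone: Bystander: a black phone lying flat on the table to the right of the stop, 72 (x) x 150 (y) x 9 mm, loose; origin at the centre of its underside.
- wrench: Bystander: a steel open-ended wrench about 170 mm long, lying flat beyond the stop, loose; origin on its underside, near its middle.
There are look-alikes about, which are no part of the job. Leave any brown look-alike of the part that bears module_mid alone.

How it is judged:
By the outcome, as a careful person would: the job done as asked, in the order asked, and still so for the second after the job is handed in, with the robot touching nothing.
It also fails if it takes over 72 s, if anything falls off the work surface, if the arm or the gripper's body presses on something with over 40 N, if the wrist force passes 120 N, or if a joint passes its speed limit or range.

## Working session

There is one attempt and no reset: what is moved stays moved. The work goes in short steps, Python scripts to look and compute and a tool call to move; the robot and the scene stay as the last step left them, time stands still between calls to the robot, and variables do not carry over. Pictures are saved under pics/ and viewed, at most 10 in all, crops included, and the job is handed in when it is done.

Besides the shell and the picture viewer there is one more tool, called after "Request:" as name(argument=value, ...) on one line, values as JSON. arm_command: Moves the arm, as the interface text tells. Its arguments: {"type":"object","properties":{"moves":{"type":"array"},"fingers":{"type":"number"},"squeeze":{"type":"number"}},"required":["moves"]}

```bash
mkdir -p pics; ls; python3 - <<'E'
from bench import r
import cv2
for n in("top","side"):
    print(n,r.camera_info(n)); cv2.imwrite(f"pics/{n}0.png",r.camera(n)[:,:,::-1])
s=r.read_state();print(s)
E
```

```text
pics
top {'fx': 362.0541186784527, 'fy': 362.0541186784527, 'cx': 320.8736429320367, 'cy': 199.7157011902753, 'origin': array([ 0.3397159 , -0.01239067,  1.06407847]), 'attitude': array([-0.07407613,  0.07381045,  0.70925652, -0.6971513 ])}
side {'fx': 395.5647633770965, 'fy': 395.5647633770965, 'cx': 311.7521689115075, 'cy': 194.64168378990345, 'origin': array([ 0.39957202, -0.63802846,  0.64340341]), 'attitude': array([ 0.38928606, -0.04484345, -0.11837608,  0.91237741])}
{'time': 0.1, 'joint_positions': array([-1.1426073 ,  0.33285516, -0.06472395,  1.46083019,  0.02161422,
        1.34992004, -0.08853152]), 'joint_vel': array([-0.00187026, -0.00046145, -0.00153081, -0.00256653, -0.00035885,
        0.00115011, -0.00079689]), 'joint_torque': array([ 2.25382501e-03, -6.24543428e+01,  2.54965795e-02, -3.90720963e+01,
       -6.12814771e-02,  3.65863333e-02,  6.17943942e-05]), 'ee_pos': array([0.27214216, 0.56225782, 0.2218175 ]), 'eef_rot': array([ 2.23484584e-01,  9.74707242e-01, -6.48052392e-04, -1.15546633e-04]), 'ft_force': array([ 0.82663073,  0.40397863, -0.72789422]), 'torque': array([-0.01068495, -0.00309449,  0.03336679]), 'grip_force': 0.0, 'width': 0.0871697129534584}
```

View pics/top0.png

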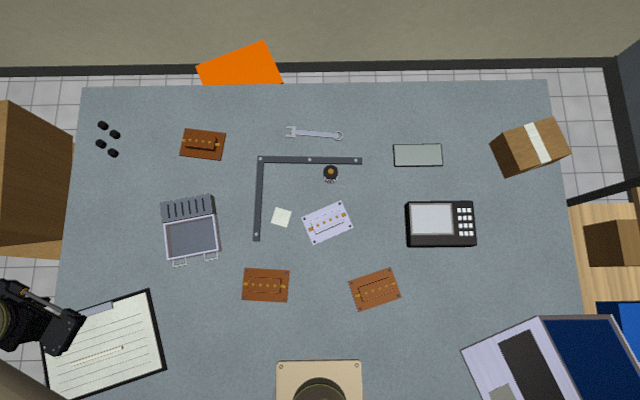

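View pics/side0.png

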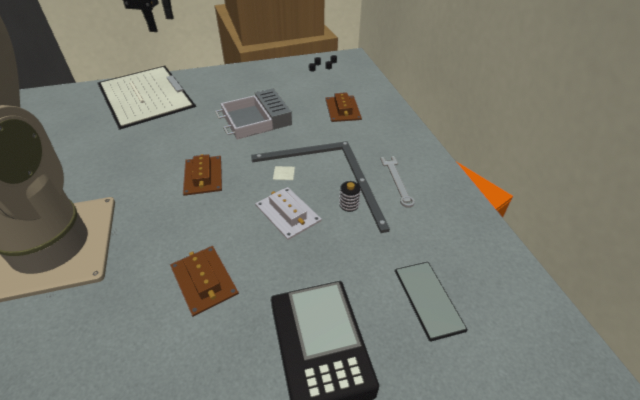

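The top view has robot x up and y to the left. The stop's corner is at (260,158), with the long y-arm running right and the x-arm running down. The load at (331,172) is next to the y-arm and the note is at (281,217). The module is at (328,222), the chassis at (190,230) on the left, and brown look-alikes surround the work area. So the free way is +y first, then +x. Next I'll zoom in for edges.

```bash
cat > h.py <<'E'
import numpy as np, cv2
from scipy.spatial.transform import Rotation as R
from bench import r
def ray(n,px,z):
    c=r.camera_info(n); px=np.atleast_2d(np.asarray(px,float))
    d=np.c_[(px[:,0]-c['cx'])/c['fx'],-(px[:,1]-c['cy'])/c['fy'],-np.ones(len(px))]
    d=R.from_quat(c['attitude']).apply(d); o=c['origin']
    return (o+d*((z-o[2])/d[:,2])[:,None])[:,:2]
def proj(n,p):
    c=r.camera_info(n); q=R.from_quat(c['attitude']).inv().apply(np.atleast_2d(p)-c['origin'])
    return np.c_[c['cx']+c['fx']*q[:,0]/-q[:,2],c['cy']+c['fy']*q[:,1]/q[:,2]]
E
python3 - <<'E'
from h import *
t=cv2.imread("pics/top0.png");s=cv2.imread("pics/side0.png")
cv2.imwrite("pics/tz.png",cv2.resize(t[140:290,155:365],None,fx=3.8,fy=3.8,interpolation=cv2.INTER_CUBIC))
cv2.imwrite("pics/sz.png",cv2.resize(s[80:245,205:405],None,fx=3.6,fy=3.6,interpolation=cv2.INTER_CUBIC))
for p in [(260,158),(362,160),(258,240)]: print(ray("top",p,.01))
print(ray("top",(328,222),.006),ray("side",(289,211),.006))
E
```

```text
[[0.69726056 0.16965447]]
[[ 0.68536452 -0.14130278]]
[[0.44726791 0.17097579]]
[[ 0.49716478 -0.03379463]] [[ 0.49739987 -0.03205383]]
```

View pics/tz.png

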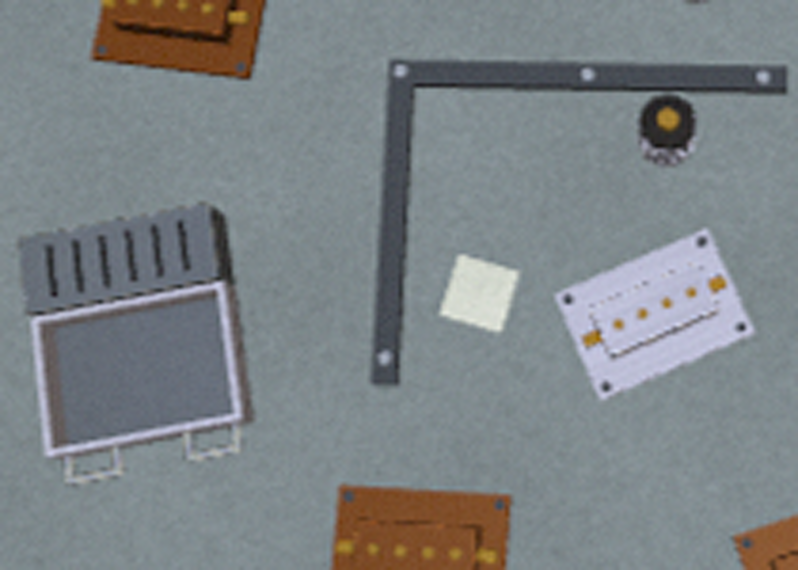

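View pics/sz.png

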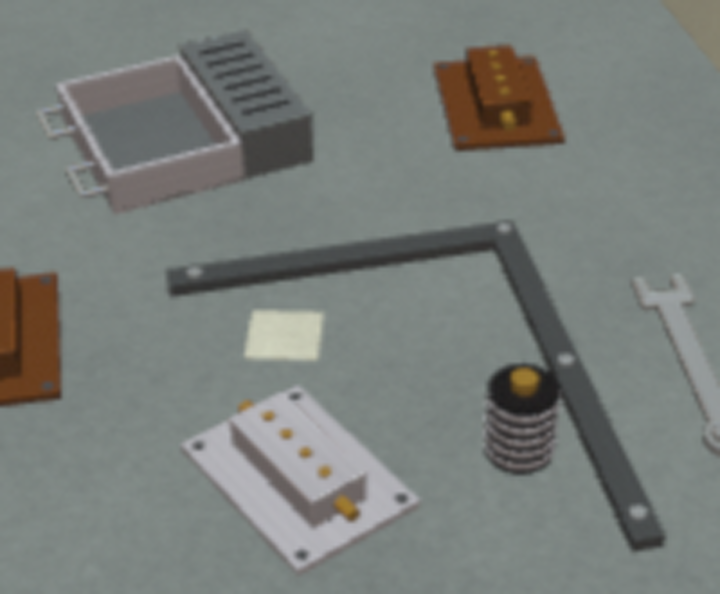

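The zooms show the module at about 25° to the stop. The bay's rim has its outer corners at zoomed (32,318), (228,282), (245,420) and (47,455). I'll fit the lines sub-pixel in both views.

```bash
cat >> h.py <<'E'
def line(g,a,b,mode,w=4):
    """sub-pixel line near a->b: 'ridge' bright line, 'step' strongest gradient"""
    a,b=np.float64(a),np.float64(b); L=np.hypot(*(b-a)); t=(b-a)/L; n=np.array([-t[1],t[0]])
    s=np.arange(.12*L,.88*L,.5); o=np.arange(-w,w+.01,.1)
    P=(a+s[:,None]*t)[:,None]+o[None,:,None]*n
    v=cv2.remap(g,P[...,0].astype(np.float32),P[...,1].astype(np.float32),cv2.INTER_CUBIC)
    v=cv2.GaussianBlur(v,(0,0),4,sigmaY=3)
    q=v if mode=='ridge' else np.abs(np.gradient(v,axis=1))
    k=o[q.argmax(1)]; m=np.abs(k-np.median(k))<1
    c=np.polyfit(s[m],k[m],1); m=np.abs(k-np.polyval(c,s))<.5; c=np.polyfit(s[m],k[m],1)
    f=lambda x:a+x*t+np.polyval(c,x)*n
    return f(0),f(L),m.mean()
def cross(l,m):
    h=lambda p:np.append(p,1); x=np.cross(np.cross(h(l[0]),h(l[1])),np.cross(h(m[0]),h(m[1]))); return x[:2]/x[2]
def quad(g,c,mode,w=4):
    L=[line(g,c[i],c[(i+1)%4],mode,w) for i in range(4)]
    print('inliers',[round(l[2],2) for l in L]); return np.array([cross(L[i-1],L[i]) for i in range(4)])
E
cat > m.py <<'E'
from h import *
Z={'top':(3.8,155,140),'side':(3.6,205,80)}
pick={'top':dict(rim=[(36,320),(226,285),(240,418),(49,452)],mod=[(556,295),(707,229),(752,332),(600,398)],stop=[(412,88),(786,93),(400,383)]),
'side':dict(rim=[(181,60),(240,143),(113,175),(61,88)],mod=[(182,445),(297,387),(418,500),(300,570)],stop=[(500,250),(632,545),(172,293)])}
np.set_printoptions(precision=4,suppress=True)
for n in pick:
    k,x0,y0=Z[n]; g=cv2.cvtColor(cv2.imread(f'pics/{n}0.png'),cv2.COLOR_BGR2GRAY).astype(np.float32)
    u=lambda c:[((x+.5)/k-.5+x0,(y+.5)/k-.5+y0) for x,y in c]
    for nm,z,md in(('rim',.035,'ridge'),('mod',.004,'step')):
        w=ray(n,quad(g,u(pick[n][nm]),md,3),z); e=np.roll(w,-1,0)-w
        print(n,nm,'centre',w.mean(0),'sides',np.hypot(*e.T),'dirs',np.degrees(np.arctan2(e[:,1],e[:,0])))
    c,a,b=u(pick[n]['stop']); la,lb=line(g,c,a,'step',3),line(g,c,b,'step',3)
    A,B=ray(n,la[:2],0),ray(n,lb[:2],0); da,db=A[1]-A[0],B[1]-B[0]
    print(n,'corner',ray(n,cross(la,lb),0),'dirs',np.degrees(np.arctan2([da[1],db[1]],[da[0],db[0]])),la[2],lb[2])
E
python3 m.py
```

```text
inliers [np.float64(1.0), np.float64(1.0), np.float64(1.0), np.float64(1.0)]
top rim centre [0.4583 0.3601] sides [0.1418 0.1008 0.1413 0.101 ] dirs [ -79.8597 -170.0902  100.2372   10.177 ]
inliers [np.float64(1.0), np.float64(0.93), np.float64(1.0), np.float64(0.96)]
top mod centre [ 0.4977 -0.0299] sides [0.131  0.0903 0.1306 0.0898] dirs [ -67.2771 -157.5437  112.5129   22.6588]
top corner [[0.6852 0.1603]] dirs [-91.8378 178.1445] 1.0 1.0
inliers [np.float64(1.0), np.float64(1.0), np.float64(1.0), np.float64(1.0)]
side rim centre [0.4549 0.3615] sides [0.1434 0.1009 0.1424 0.1006] dirs [ -79.7955 -170.2469  100.09     10.324 ]
inliers [np.float64(1.0), np.float64(1.0), np.float64(1.0), np.float64(1.0)]
side mod centre [ 0.4942 -0.0271] sides [0.0902 0.133  0.0903 0.1312] dirs [  23.7348  -67.341  -157.4098  112.6145]
side corner [[0.6822 0.1608]] dirs [-91.9785 177.9553] 0.8613138686131386 1.0
```

The sizes come out right (rim 141x101, module 130x90) and both views agree to about 3 mm. Now a planner that turns a target into tool-frame rows.

```bash
cat >> h.py <<'E'
def plan(x,y,z,yaw,rows,dp=1):
    """rows of (tool shift cm, turn deg) from the measured pose; yaw = heading of tool y, deg"""
    s=r.read_state(); p=s['ee_pos']*1; M=R.from_quat(s['eef_rot'])
    ty=M.apply([0,1,0]); h=np.degrees(np.arctan2(ty[1],ty[0])); T=np.array([x,y,z])
    print('from',p.round(4),'yaw',round(h,2),'tilt z',M.apply([0,0,1]).round(3))
    out=[]
    for i in range(rows):
        k=rows-i; a=np.radians(h); B=np.array([[-np.sin(a),np.cos(a),0],[np.cos(a),np.sin(a),0],[0,0,-1]])
        d=np.round(B@((T-p)/k)*100,dp); t=np.round(-(((yaw-h)+180)%360-180)/k,dp)
        p=p+B.T@d/100; h-=t; out+=[*d.tolist(),float(t)]
    print(out,'end',p.round(4),round(h,2))
E
python3 -c "
from h import *
plan(.496,-.0285,.10,22.6,24)"
```

```text
from [0.2721 0.5623 0.2218] yaw 64.17 tilt z [-0.001 -0.001 -1.   ]
[-1.9, -1.8, 0.5, 1.7, -2.0, -1.8, 0.5, 1.7, -2.0, -1.7, 0.5, 1.7, -2.1, -1.6, 0.5, 1.7, -2.1, -1.6, 0.5, 1.7, -2.2, -1.5, 0.5, 1.7, -2.2, -1.4, 0.5, 1.7, -2.2, -1.4, 0.5, 1.7, -2.3, -1.3, 0.5, 1.7, -2.3, -1.2, 0.5, 1.8, -2.4, -1.2, 0.5, 1.7, -2.4, -1.1, 0.5, 1.8, -2.4, -1.0, 0.5, 1.7, -2.5, -1.0, 0.5, 1.8, -2.5, -0.9, 0.5, 1.7, -2.5, -0.8, 0.5, 1.8, -2.5, -0.7, 0.5, 1.7, -2.5, -0.6, 0.5, 1.8, -2.6, -0.6, 0.5, 1.7, -2.6, -0.5, 0.5, 1.8, -2.6, -0.4, 0.5, 1.7, -2.6, -0.3, 0.6, 1.8, -2.6, -0.2, 0.5, 1.7, -2.6, -0.2, 0.6, 1.8] end [ 0.4961 -0.0284  0.0998] 22.57
```

Request:
arm_command(moves=[-1.9,-1.8,0.5,1.7,-2.0,-1.8,0.5,1.7,-2.0,-1.7,0.5,1.7,-2.1,-1.6,0.5,1.7,-2.1,-1.6,0.5,1.7,-2.2,-1.5,0.5,1.7,-2.2,-1.4,0.5,1.7,-2.2,-1.4,0.5,1.7,-2.3,-1.3,0.5,1.7,-2.3,-1.2,0.5,1.8,-2.4,-1.2,0.5,1.7,-2.4,-1.1,0.5,1.8], fingers=100)

```text
time: 1.1
ee_pos: [0.3849, 0.2653, 0.1621]
eef_rot: [0.395, 0.919, -0.0, -0.0]
ft_force: [1.3, 0.4, -0.2]
width: 0.0867
grip_force: 0.0
```

Request:
arm_command(moves=[-2.4,-1.0,0.5,1.7,-2.5,-1.0,0.5,1.8,-2.5,-0.9,0.5,1.7,-2.5,-0.8,0.5,1.8,-2.5,-0.7,0.5,1.7,-2.5,-0.6,0.5,1.8,-2.6,-0.6,0.5,1.7,-2.6,-0.5,0.5,1.8,-2.6,-0.4,0.5,1.7,-2.6,-0.3,0.6,1.8,-2.6,-0.2,0.5,1.7,-2.6,-0.2,0.6,1.8])

```text
time: 2.1
ee_pos: [0.4965, -0.0293, 0.1003]
eef_rot: [0.556, 0.831, 0.0, 0.0]
ft_force: [0.1, 0.2, -0.5]
width: 0.0869
grip_force: 0.0
```

Request:
arm_command(moves=[0,0,0,0,0,0,0,0,0,0,0,0])

```text
time: 2.35
ee_pos: [0.4959, -0.0275, 0.1003]
eef_rot: [0.555, 0.832, -0.0, -0.0]
ft_force: [0.5, 0.4, 0.6]
width: 0.087
grip_force: 0.0
```

```bash
python3 -c "
from h import *
plan(.496,-.0285,.010,22.6,10,2)"
```

```text
from [ 0.4959 -0.0275  0.1003] yaw 22.61 tilt z [-0.001  0.    -1.   ]
[-0.01, -0.0, 0.9, 0.0, -0.01, -0.0, 0.9, 0.0, -0.01, -0.0, 0.9, 0.0, -0.01, -0.0, 0.9, 0.0, -0.01, -0.01, 0.91, 0.0, -0.01, -0.0, 0.9, 0.0, -0.01, -0.01, 0.91, 0.0, -0.01, -0.0, 0.9, 0.0, -0.01, -0.01, 0.91, 0.0, -0.01, -0.0, 0.9, 0.01] end [ 0.496  -0.0285  0.01  ] 22.6
```

Request:
arm_command(moves=[-0.1,0,1,0,0,0,1,0,0,0,1,0,0,0,1,0,0,0,1,0,0,0,1,0,0,0,1,0,0,0,0.8,0,0,0,0.7,0,0,0,0.6,0,0,0,0,0,0,0,0,0])

```text
time: 3.35
ee_pos: [0.4966, -0.0291, 0.0094]
eef_rot: [0.555, 0.832, -0.0, -0.0]
ft_force: [0.4, -0.5, -0.4]
width: 0.0872
grip_force: 0.0
```

Request:
arm_command(moves=[0,0,0,0,0,0,0,0,0,0,0,0,0,0,0,0,0,0,0,0,0,0,0,0,0,0,0,0,0,0,0,0,0,0,0,0,0,0,0,0], fingers=0, squeeze=12)

```text
time: 4.18
ee_pos: [0.4962, -0.0291, 0.0094]
eef_rot: [0.555, 0.832, -0.0, -0.0]
ft_force: [-2.6, -0.6, 2.0]
width: 0.04
grip_force: 12.0
```

```bash
python3 -c "
from h import *
# staging: rotated square, 15mm off the x-arm (y local -80), x local -180
th=np.radians(-1.9);c=np.array([.6837,.1606]);A=np.array([[np.cos(th),-np.sin(th)],[np.sin(th),np.cos(th)]])
for q in [(-.18,-.195),(-.18,-.08),(-.18,-.065),(-.045,-.065)]: print(q,c+A@q)
t=c+A@np.array([-.18,-.08])
z=r.read_state()['ee_pos'][2]; plan(t[0],t[1],z,-1.9,12,1); plan(t[0],t[1],z,-1.9,20,1)"
```

```text
(-0.18, -0.195) [ 0.4973337  -0.02832486]
(-0.18, -0.08) [0.50114655 0.08661191]
(-0.18, -0.065) [0.50164387 0.10160367]
(-0.045, -0.065) [0.63656965 0.09712772]
from [ 0.4962 -0.0291  0.0094] yaw 22.56 tilt z [-0.001 -0.    -1.   ]
[0.9, 0.4, 0.0, 2.0, 0.9, 0.4, 0.0, 2.0, 0.9, 0.3, 0.0, 2.0, 0.9, 0.3, 0.0, 2.1, 0.9, 0.3, 0.0, 2.0, 0.9, 0.3, 0.0, 2.1, 0.9, 0.2, 0.0, 2.0, 1.0, 0.2, 0.0, 2.1, 1.0, 0.1, 0.0, 2.0, 1.0, 0.1, 0.0, 2.1, 0.9, 0.1, 0.0, 2.0, 1.0, 0.1, 0.0, 2.1] end [0.5016 0.0869 0.0094] -1.94
from [ 0.4962 -0.0291  0.0094] yaw 22.56 tilt z [-0.001 -0.    -1.   ]
[0.5, 0.2, 0.0, 1.2, 0.5, 0.2, 0.0, 1.2, 0.5, 0.2, 0.0, 1.2, 0.5, 0.2, 0.0, 1.2, 0.6, 0.2, 0.0, 1.2, 0.6, 0.2, 0.0, 1.2, 0.6, 0.2, 0.0, 1.2, 0.6, 0.2, 0.0, 1.2, 0.6, 0.2, 0.0, 1.2, 0.6, 0.1, 0.0, 1.2, 0.6, 0.1, 0.0, 1.2, 0.5, 0.1, 0.0, 1.3, 0.6, 0.1, 0.0, 1.2, 0.6, 0.1, 0.0, 1.3, 0.5, 0.1, 0.0, 1.2, 0.6, 0.1, 0.0, 1.3, 0.5, 0.1, 0.0, 1.2, 0.6, 0.0, 0.0, 1.3, 0.6, 0.1, 0.0, 1.2, 0.5, 0.0, 0.0, 1.3] end [0.5011 0.0866 0.0094] -1.94
```

Request:
arm_command(moves=[0.9,0.4,0.03,2.0,0.9,0.4,0.0,2.0,0.9,0.3,0.0,2.0,0.9,0.3,0.0,2.1,0.9,0.3,0.0,2.0,0.9,0.3,0.0,2.1,0.9,0.2,0.0,2.0,1.0,0.2,0.0,2.1,1.0,0.1,0.0,2.0,1.0,0.1,0.0,2.1,0.9,0.1,0.0,2.0,1.0,0.1,0.0,2.1])

```text
time: 5.18
ee_pos: [0.5023, 0.0866, 0.0095]
eef_rot: [0.72, 0.694, -0.0, 0.0]
ft_force: [0.6, -4.1, 2.7]
width: 0.0401
grip_force: 12.0
```

Request:
arm_command(moves=[0,0,0,0,0,0,0,0,0,0,0,0])

```text
time: 5.43
ee_pos: [0.5023, 0.0874, 0.0094]
eef_rot: [0.718, 0.696, 0.001, -0.0]
ft_force: [0.5, 2.8, 2.0]
width: 0.0399
grip_force: 12.0
```

```bash
python3 -c "
from h import *
s=r.read_state();print(s['ee_pos'],s['ft_force'],s['torque']);plan(.5016,.1016,.0091,-1.9,1,2)
cv2.imwrite('pics/side1.png',r.camera('side')[:,:,::-1]);t=r.camera('top')[:,:,::-1];cv2.imwrite('pics/top1.png',t)
cv2.imwrite('pics/s1z.png',cv2.resize(cv2.imread('pics/side1.png')[80:245,205:405],None,fx=3.6,fy=3.6,interpolation=cv2.INTER_CUBIC))"
```

```text
[0.50231005 0.08744808 0.00944226] [0.53526587 2.7621526  1.95757227] [ 0.56153685  0.13820572 -0.09205005]
from [0.5023 0.0874 0.0094] yaw -1.85 tilt z [ 0.001  0.001 -1.   ]
[1.41, -0.12, 0.03, 0.05] end [0.5016 0.1016 0.0091] -1.9
```

View pics/s1z.png

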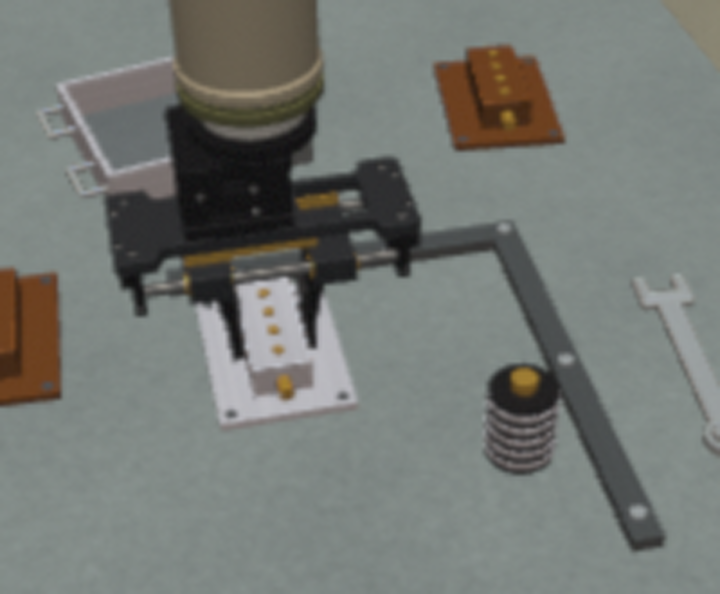

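The module is held square with its housing between the fingers (zoomed at about (275,330)), and nothing is nearby. I'll move along +x to stage it about 12 mm off both arms.

Request:
arm_command(moves=[0,0.6,0,0,0,1.2,0,0,0.1,1.2,0,0,0,1.2,0,0,0,1.2,0,0,0.1,1.2,0,0,0,1.2,0,0,0,1.2,0,0,0,1.2,0,0,0,1.2,0,0,0,0.8,0,0,0,0,0,0])

```text
time: 6.53
ee_pos: [0.6251, 0.0837, 0.0092]
eef_rot: [0.719, 0.695, -0.0, 0.0]
ft_force: [2.5, 0.6, 1.6]
width: 0.04
grip_force: 12.0
```

Request:
arm_command(moves=[0.2,0,0,0,0.2,0,0,0,0.2,0,0,0,0.1,0,0,0,0.1,0,0,0,0,0,0,0,0,0,0,0])

```text
time: 7.12
ee_pos: [0.6239, 0.0933, 0.0092]
eef_rot: [0.719, 0.695, -0.0, -0.0]
ft_force: [-2.1, -1.8, 2.7]
width: 0.0395
grip_force: 12.0
```

Request:
arm_command(moves=[0.1,0,0,0,0.1,0,0,0,0,0,0,0])

```text
time: 7.37
ee_pos: [0.6243, 0.0953, 0.0092]
eef_rot: [0.719, 0.695, 0.0, -0.0]
ft_force: [-0.9, -1.9, 2.1]
width: 0.0396
grip_force: 12.0
```

```bash
python3 -c "
from h import *
s=r.read_state();print(s['ft_force'],s['torque']);plan(.6366,.0971,.0091,-1.9,1,2)"
```

```text
[-0.90148891 -1.94152181  2.06324251] [-0.52851518  0.41459041  0.06030321]
from [0.6243 0.0953 0.0092] yaw -1.92 tilt z [-0.  0. -1.]
[0.22, 1.23, 0.01, -0.02] end [0.6366 0.0971 0.0091] -1.9
```

Request:
arm_command(moves=[0.1,0,0,0,0,0,0,0,0,0,0,0])

```text
time: 7.62
ee_pos: [0.6244, 0.0963, 0.0092]
eef_rot: [0.719, 0.695, 0.0, -0.0]
ft_force: [-0.0, -1.2, 0.9]
width: 0.0401
grip_force: 12.0
```

Request:
arm_command(moves=[0.1,0,0,0,0,0,0,0,0,0,0,0])

```text
time: 7.87
ee_pos: [0.6244, 0.0967, 0.0092]
eef_rot: [0.719, 0.695, -0.0, 0.0]
ft_force: [-0.0, -2.8, 1.2]
width: 0.0398
grip_force: 12.0
```

Request:
arm_command(moves=[0.1,0,0,0,0,0,0,0,0,0,0,0])

```text
time: 8.12
ee_pos: [0.6243, 0.0968, 0.0092]
eef_rot: [0.719, 0.695, -0.0, 0.0]
ft_force: [-0.9, -6.1, 2.0]
width: 0.0397
grip_force: 12.0
```

Request:
arm_command(moves=[0.1,0,0,0,0,0,0,0,0,0,0,0])

```text
time: 8.37
ee_pos: [0.6243, 0.0968, 0.0092]
eef_rot: [0.719, 0.695, -0.001, 0.001]
ft_force: [-1.8, -7.8, 1.9]
width: 0.0397
grip_force: 12.0
```

Request:
arm_command(moves=[0,0.2,0,0,0,0.2,0,0,0,0.2,0,0,0,0.2,0,0,0,0.1,0,0,0,0,0,0,0,0,0,0])

```text
time: 8.95
ee_pos: [0.6314, 0.0966, 0.009]
eef_rot: [0.719, 0.695, -0.002, -0.001]
ft_force: [-10.9, -9.0, 10.7]
width: 0.0398
grip_force: 12.0
```

Request:
arm_command(moves=[0,0.1,0,0,0,0.1,0,0,0,0,0,0,0,0,0,0])

```text
time: 9.28
ee_pos: [0.6333, 0.0965, 0.009]
eef_rot: [0.719, 0.695, -0.002, -0.001]
ft_force: [-11.7, -8.6, 10.1]
width: 0.0399
grip_force: 12.0
```

Request:
arm_command(moves=[0,0.1,0,0,0,0,0,0,0,0,0,0])

```text
time: 9.53
ee_pos: [0.6342, 0.0965, 0.009]
eef_rot: [0.719, 0.695, -0.002, -0.001]
ft_force: [-11.9, -9.1, 10.8]
width: 0.0399
grip_force: 12.0
```

Request:
arm_command(moves=[0,0.1,0,0,0,0,0,0,0,0,0,0])

```text
time: 9.78
ee_pos: [0.6352, 0.0965, 0.009]
eef_rot: [0.719, 0.695, -0.002, -0.001]
ft_force: [-12.9, -8.0, 11.1]
width: 0.0399
grip_force: 12.0
```

Request:
arm_command(moves=[0,0.1,0,0,0,0,0,0,0,0,0,0])

```text
time: 10.03
ee_pos: [0.6354, 0.0965, 0.0089]
eef_rot: [0.719, 0.695, -0.003, -0.002]
ft_force: [-15.8, -7.6, 13.5]
width: 0.0401
grip_force: 12.0
```

Request:
arm_command(moves=[0,0.1,0,0,0,0,0,0,0,0,0,0])

```text
time: 10.28
ee_pos: [0.6354, 0.0968, 0.0086]
eef_rot: [0.719, 0.695, -0.004, -0.003]
ft_force: [-19.6, -7.6, 15.1]
width: 0.04
grip_force: 12.1
```

Request:
arm_command(moves=[0,0.1,0,0,0,0,0,0,0,0,0,0])

```text
time: 10.53
ee_pos: [0.6354, 0.0971, 0.0082]
eef_rot: [0.719, 0.695, -0.004, -0.003]
ft_force: [-23.0, -6.8, 15.6]
width: 0.0402
grip_force: 11.9
```

Both contacts are made. I'll ease off, open the fingers so the module settles, and check.

Request:
arm_command(moves=[-0.1,-0.2,0,0,0,0,0,0,0,0,0,0])

```text
time: 10.78
ee_pos: [0.6354, 0.0971, 0.0083]
eef_rot: [0.719, 0.695, -0.002, -0.002]
ft_force: [-12.7, -3.5, 6.5]
width: 0.0398
grip_force: 12.0
```

Request:
arm_command(moves=[0,0,0,0,0,0,0,0,0,0,0,0,0,0,0,0], fingers=65)

```text
time: 11.12
ee_pos: [0.6388, 0.0983, 0.0094]
eef_rot: [0.719, 0.695, 0.001, -0.0]
ft_force: [0.1, 0.4, -0.6]
width: 0.0546
grip_force: 0.0
```

```bash
python3 -c "
from h import *
s=r.read_state();print(s['ft_force'],s['ee_pos'],s['width'])
a=r.camera('side')[:,:,::-1];b=r.camera('top')[:,:,::-1];cv2.imwrite('pics/side2.png',a);cv2.imwrite('pics/top2.png',b)
f=lambda i,x,y:cv2.resize(i[y:y+110,x:x+130],None,fx=6,fy=5.45/1.0*.5,interpolation=cv2.INTER_CUBIC)
g=lambda i,x,y:cv2.resize(i[y:y+100,x:x+80],None,fx=5,fy=5,interpolation=cv2.INTER_CUBIC)
cv2.imwrite('pics/c2.png',np.hstack([g(a,290,125),g(b,245,145)]))"
```

```text
[ 0.14383752  0.39239383 -0.59392802] [0.6388093  0.098277   0.00941684] 0.054573721360943885
```

View pics/c2.png

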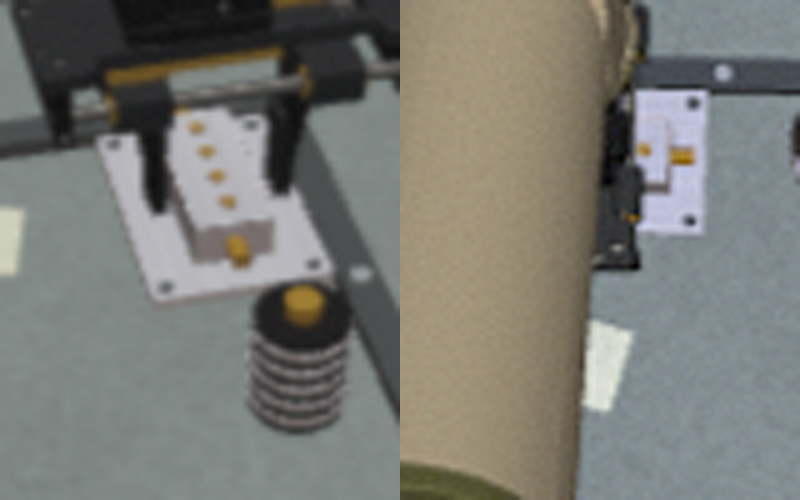

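The flange plate looks tight to the y-arm in both views (top: edge at zoomed y of about 90), and the load stands clear. I'll check numerically from the free edges.

```bash
python3 - <<'E'
from h import *
np.set_printoptions(precision=4,suppress=True)
th=np.radians(-1.9);A=np.array([[np.cos(th),-np.sin(th)],[np.sin(th),np.cos(th)]])
for n,es,c,x0,y0 in(('side',[((100,140),(153,297)),((155,299),(328,275))],(.6822,.1608),290,125),('top',[((706,92),(702,232))],(.6852,.1603),245-80,145)):
    g=cv2.cvtColor(cv2.imread(f'pics/{n}2.png'),cv2.COLOR_BGR2GRAY).astype(np.float32)
    for e in es:
        l=line(g,*[(x/5+x0-.4,y/5+y0-.4) for x,y in e],'step',2)
        w=(ray(n,l[:2],.002)-c)@A; print(n,l[2],w)
E
```

```text
side 1.0 [[-0.0886  0.0016]
 [-0.089  -0.1237]]
side 1.0 [[-0.0881 -0.1259]
 [-0.0021 -0.1277]]
top 1.0 [[ 0.0005 -0.1305]
 [-0.0877 -0.1302]]
```

It's flush to within measurement error. Now I'll centre on the housing, grip firmly, and lift straight up.

Request:
arm_command(moves=[-0.1,-0.15,0,0,0,-0.2,0,0,0,0,0,0,0,0,0,0])

```text
time: 11.55
ee_pos: [0.6348, 0.0966, 0.0093]
eef_rot: [0.719, 0.695, 0.0, -0.0]
ft_force: [0.4, -0.2, -0.3]
width: 0.0565
grip_force: 0.0
```

Request:
arm_command(moves=[0,0,0,0,0,0,0,0,0,0,0,0,0,0,0,0,0,0,0,0,0,0,0,0], fingers=0, squeeze=35)

```text
time: 12.05
ee_pos: [0.635, 0.0967, 0.0093]
eef_rot: [0.719, 0.695, 0.0, 0.0]
ft_force: [-0.4, -0.5, 0.1]
width: 0.0396
grip_force: 35.0
```

Request:
arm_command(moves=[0,0,-0.3,0,0,0,-0.8,0,0,0,-1.5,0,0,0,-1.5,0,0,0,-1.5,0,0,0,-1.5,0,0,0,-1.5,0,0,0,-1,0,0,0,-0.5,0,0,0,0,0])

```text
time: 12.88
ee_pos: [0.6354, 0.0967, 0.1114]
eef_rot: [0.719, 0.695, 0.001, 0.0]
ft_force: [0.3, -0.2, -3.2]
width: 0.0395
grip_force: 35.0
```

```bash
python3 -c "
from h import *
s=r.read_state();print(s['ft_force'],s['torque'],s['width'])
plan(.4556,.3608,.11,10.15,24)"
```

```text
[ 0.26552145 -0.19193668 -3.1943619 ] [-0.10723887  0.04939407  0.01443072] 0.03950627682070414
from [0.6354 0.0967 0.1114] yaw -1.93 tilt z [ 0.002  0.001 -1.   ]
[1.1, -0.8, 0.0, -0.5, 1.1, -0.8, 0.0, -0.5, 1.1, -0.8, 0.0, -0.5, 1.1, -0.8, 0.0, -0.5, 1.1, -0.7, 0.0, -0.5, 1.1, -0.7, 0.0, -0.5, 1.1, -0.7, 0.0, -0.5, 1.1, -0.7, 0.0, -0.5, 1.1, -0.7, 0.0, -0.5, 1.1, -0.7, 0.0, -0.5, 1.1, -0.7, 0.0, -0.5, 1.2, -0.7, 0.0, -0.5, 1.2, -0.7, 0.0, -0.5, 1.2, -0.7, 0.0, -0.5, 1.2, -0.6, 0.0, -0.5, 1.2, -0.6, 0.0, -0.5, 1.2, -0.6, 0.0, -0.5, 1.2, -0.6, 0.0, -0.5, 1.2, -0.6, 0.0, -0.5, 1.2, -0.6, 0.0, -0.5, 1.1, -0.6, 0.0, -0.5, 1.2, -0.6, 0.0, -0.5, 1.1, -0.6, 0.1, -0.5, 1.2, -0.6, 0.0, -0.6] end [0.4552 0.3607 0.1104] 10.17
```

Request:
arm_command(moves=[1.1,-0.8,0.0,-0.5,1.1,-0.8,0.0,-0.5,1.1,-0.8,0.0,-0.5,1.1,-0.8,0.0,-0.5,1.1,-0.7,0.0,-0.5,1.1,-0.7,0.0,-0.5,1.1,-0.7,0.0,-0.5,1.1,-0.7,0.0,-0.5,1.1,-0.7,0.0,-0.5,1.1,-0.7,0.0,-0.5,1.1,-0.7,0.0,-0.5,1.2,-0.7,0.0,-0.5])

```text
time: 13.88
ee_pos: [0.5443, 0.2292, 0.1103]
eef_rot: [0.681, 0.732, 0.0, 0.0]
ft_force: [1.1, -0.9, -3.3]
width: 0.0395
grip_force: 35.0
```

Request:
arm_command(moves=[1.2,-0.7,0.0,-0.5,1.2,-0.7,0.0,-0.5,1.2,-0.6,0.0,-0.5,1.2,-0.6,0.0,-0.5,1.2,-0.6,0.0,-0.5,1.2,-0.6,0.0,-0.5,1.2,-0.6,0.0,-0.5,1.2,-0.6,0.0,-0.5,1.1,-0.6,0.0,-0.5,1.2,-0.6,0.0,-0.5,1.1,-0.6,0.0,-0.5,1.2,-0.6,0.0,-0.6])

```text
time: 14.88
ee_pos: [0.454, 0.3615, 0.1102]
eef_rot: [0.641, 0.767, -0.0, 0.0]
ft_force: [-0.3, -0.1, -3.5]
width: 0.0395
grip_force: 35.0
```

Request:
arm_command(moves=[0,0,1.5,0,0,0,1.5,0,0,0,1,0,0,0,0.5,0,0,0,0,0,0,0,0,0,0,0,0,0,0,0,0,0])

```text
time: 15.55
ee_pos: [0.4552, 0.361, 0.0661]
eef_rot: [0.642, 0.767, 0.001, 0.0]
ft_force: [-0.3, 0.6, -4.2]
width: 0.0398
grip_force: 35.0
```

```bash
python3 -c "
from h import *
plan(.4556,.3608,.05,10.15,1,2)
a=r.camera('side')[:,:,::-1];b=r.camera('top')[:,:,::-1];cv2.imwrite('pics/side3.png',a);cv2.imwrite('pics/top3.png',b)
g=lambda i,x,y:cv2.resize(i[y:y+100,x:x+80],None,fx=5,fy=5,interpolation=cv2.INTER_CUBIC)
cv2.imwrite('pics/c3.png',np.hstack([g(a,210,60),g(b,150,180)]))"
```

```text
from [0.4552 0.361  0.0661] yaw 10.15 tilt z [ 0.001  0.001 -1.   ]
[-0.02, 0.03, 1.61, 0.0] end [0.4556 0.3608 0.05  ] 10.15
```

View pics/c3.png

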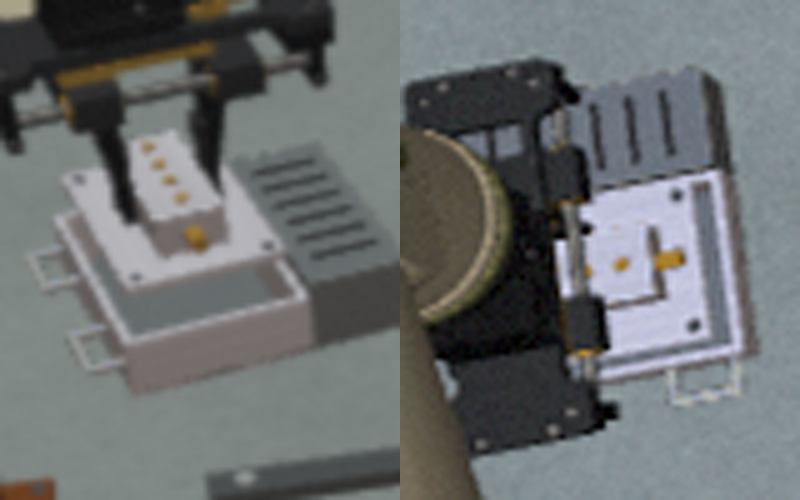

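The module hangs level over the bay (side view: flange corners at zoomed (62,180), (130,290) and (285,255)). I'll measure its flange edges against the rim in the same views.

```bash
python3 - <<'E'
from h import *
np.set_printoptions(precision=4,suppress=True)
th=np.radians(10.15);A=np.array([[np.cos(th),-np.sin(th)],[np.sin(th),np.cos(th)]])
for n,es,c,x0,y0 in(('side',[((62,182),(128,286),2),((135,289),(282,258),2)],(.4549,.3615),210,60),('top',[((693,184),(718,338),1.5),((605,365),(715,343),1.5)],(.4583,.3601),150-80,180)):
    g=cv2.cvtColor(cv2.imread(f'pics/{n}3.png'),cv2.COLOR_BGR2GRAY).astype(np.float32)
    for a,b,w in es:
        l=line(g,*[(x/5+x0-.4,y/5+y0-.4) for x,y in (a,b)],'step',w)
        for z in(.0567,.0627): print(n,l[2],z,((ray(n,l[:2],z)-c)@A).ravel())
E
```

```text
side 1.0 0.0567 [-0.0426  0.0711 -0.0436 -0.0539]
side 1.0 0.0627 [-0.0445  0.0605 -0.0455 -0.0633]
side 1.0 0.0567 [-0.0384 -0.0548  0.045  -0.0557]
side 1.0 0.0627 [-0.0404 -0.0642  0.0421 -0.065 ]
top 1.0 0.0567 [ 0.0425 -0.0622 -0.0459 -0.0639]
top 1.0 0.0627 [ 0.0412 -0.0639 -0.0467 -0.0656]
top 1.0 0.0567 [-0.0506 -0.0034 -0.0504 -0.0646]
top 1.0 0.0627 [-0.0514 -0.0054 -0.0512 -0.0663]
```

```bash
python3 - <<'E'
from h import *
np.set_printoptions(precision=4,suppress=True)
th=np.radians(10.15);A=np.array([[np.cos(th),-np.sin(th)],[np.sin(th),np.cos(th)]])
g=cv2.cvtColor(cv2.imread('pics/top3.png'),cv2.COLOR_BGR2GRAY).astype(np.float32)
def px(x,y,z): # bay-local -> pixel, top view
    w=np.array([.4583,.3601])+A@[x,y]; return proj('top',[*w,z])[0]
# profile across the -x side of the flange, three stations
for y in(-.03,-.04,-.05):
    xs=np.arange(-.060,-.034,.001); P=np.array([px(x,y,.0627) for x in xs],np.float32)
    print(y,cv2.remap(g,P[:,:1],P[:,1:],cv2.INTER_LINEAR).ravel().astype(int))
E
```

```text
-0.03 [107 107 113 136 161 177 183 187 169 142 113 113 117 122 145 167 185 193
 200 201 198 195 194 195 196 197]
-0.04 [160 151 144 150 171 194 194 181 167 146 123 106 118 130 147 169 193 202
 201 200 200 199 198 197 196 195]
-0.05 [103 102 119 139 158 179 198 185 166 146 133 119 114 133 151 169 184 200
 201 197 194 191 187 187 192 198]
```

Centred within 1 mm in every direction: the top view has the -x edge at -45.7 mm and the -y edge at about -65 mm. I'll lower it.

Request:
arm_command(moves=[0,0,0.5,0,0,0,0.6,0,0,0,0.6,0,0,0,0.6,0,0,0,0.6,0,0,0,0.6,0,0,0,0.5,0,0,0,0.4,0,0,0,0.3,0,0,0,0.1,0,0,0,0,0])

```text
time: 16.57
ee_pos: [0.4547, 0.3606, 0.0171]
eef_rot: [0.642, 0.767, -0.0, -0.0]
ft_force: [-0.4, 0.4, -3.8]
width: 0.0401
grip_force: 35.0
```

Request:
arm_command(moves=[0,0,0.1,0,0,0,0.1,0,0,0,0.1,0,0,0,0,0,0,0,0,0])

```text
time: 16.98
ee_pos: [0.4547, 0.3607, 0.0143]
eef_rot: [0.642, 0.767, 0.0, -0.0]
ft_force: [-0.7, -0.4, -4.2]
width: 0.0397
grip_force: 35.0
```

Request:
arm_command(moves=[0,0,0.05,0,0,0,0,0,0,0,0,0])

```text
time: 17.23
ee_pos: [0.4547, 0.3607, 0.0138]
eef_rot: [0.642, 0.767, 0.0, -0.0]
ft_force: [1.1, 0.3, -3.3]
width: 0.0398
grip_force: 35.0
```

Request:
arm_command(moves=[0,0,0.05,0,0,0,0,0,0,0,0,0])

```text
time: 17.48
ee_pos: [0.4547, 0.3607, 0.0132]
eef_rot: [0.642, 0.767, 0.0, -0.0]
ft_force: [-0.4, 0.2, -4.2]
width: 0.0395
grip_force: 35.0
```

Request:
arm_command(moves=[0,0,0.05,0,0,0,0,0,0,0,0,0])

```text
time: 17.73
ee_pos: [0.4547, 0.3607, 0.0132]
eef_rot: [0.642, 0.767, 0.0, -0.0]
ft_force: [-3.8, -2.1, 4.9]
width: 0.0396
grip_force: 35.0
```

Floor contact at the expected 13.2 mm. I'll open slightly, since the walls limit how far, then rise.

Request:
arm_command(moves=[0,0,0,0,0,0,0,0,0,0,0,0,0,0,0,0,0,0,0,0], fingers=58)

```text
time: 18.15
ee_pos: [0.4548, 0.3608, 0.0127]
eef_rot: [0.642, 0.767, 0.0, 0.0]
ft_force: [-0.6, -0.1, -0.6]
width: 0.0498
grip_force: 0.0
```

Request:
arm_command(moves=[0,0,-0.3,0,0,0,-0.6,0,0,0,-1,0,0,0,-1.5,0,0,0,-2,0,0,0,-2,0,0,0,-2,0,0,0,-2,0,0,0,-2,0,0,0,-2,0,0,0,-1,0,0,0,0,0])

```text
time: 19.15
ee_pos: [0.4558, 0.3615, 0.1798]
eef_rot: [0.642, 0.767, 0.002, 0.0]
ft_force: [0.7, 0.7, 0.3]
width: 0.05
grip_force: 0.0
```

Request:
arm_command(moves=[1,-2,-1,0,1,-2.5,-1,0,1,-2.5,-1,0,1,-2.5,-1,0,1,-2.5,0,0,1,-2.5,0,0,1,-2,0,0,0,0,0,0,0,0,0,0])

```text
time: 19.9
ee_pos: [0.2789, 0.4005, 0.216]
eef_rot: [0.641, 0.768, -0.0, 0.0]
ft_force: [0.2, -0.6, 0.5]
width: 0.0504
grip_force: 0.0
```

```bash
python3 -c "
from h import *
a=r.camera('side')[:,:,::-1];b=r.camera('top')[:,:,::-1];cv2.imwrite('pics/side4.png',a);cv2.imwrite('pics/top4.png',b)
cv2.imwrite('pics/c4.png',np.vstack([np.hstack([cv2.resize(a,(400,250),interpolation=cv2.INTER_AREA),cv2.resize(b,(400,250),interpolation=cv2.INTER_AREA)]),np.hstack([cv2.resize(a[75:145,205:305],(400,280)),cv2.resize(b[185:255,145:245],(400,280))])]))"
```

```text
(no output)
```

View pics/c4.png

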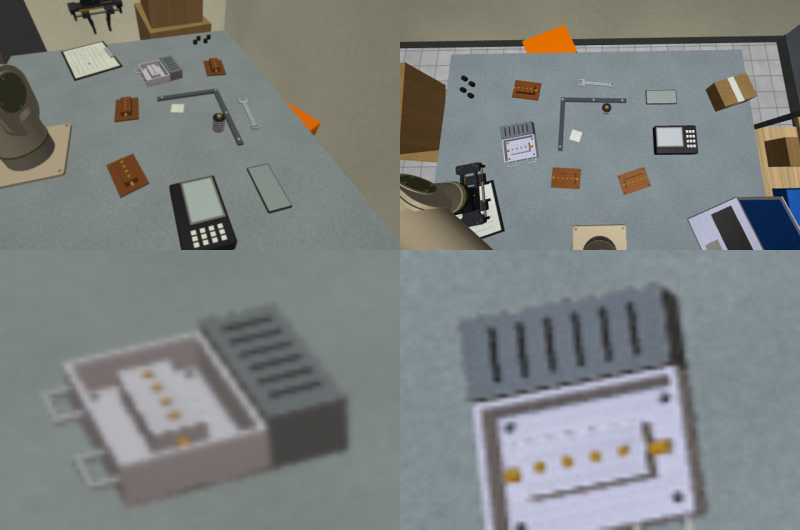

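The module lies flat inside the bay (lower crops), the arm is clear, and the load, analyser, phone and wrench are where they started.

```bash
python3 -c "
from bench import r
print(r.close_job())"
```

```text
the job is handed in; nothing more can be done
None
```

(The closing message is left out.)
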